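# Open the sample port of the slide reader

### The arm

A 7-joint arm with a two-finger parallel gripper is mounted at the origin on a cart in front of the work surface, level with it; the furniture and walls round the work are solid. World frame = base frame: x ahead of the robot, y to its left, z up, the work surface at z = 0. Lengths are in m, angles in rad, forces in N, time in s.
With the tool pointing down it reaches from about 0.4 to 0.85 m from the base axis. Payload 10.4 kg.
Tool frame: the origin (TCP) lies at the very end of the fingers, on their centre line; the grasp point (between the pads) lies 19 mm behind it; x points along the fingers, z is the direction in which the jaws open and shut, and the axes are right-handed (so a half turn about x gives the same grasp; the last joint's range is limited). The gripper opens to 85 mm and grips with 20 to 120 N. Pads are 22 mm wide; open, the fingers measure 114 mm over their backs; the gripper's body (76 mm by 85 mm) begins 54 mm behind the grasp point. The pads swing forward as they close: fully open they stand 13 mm farther back than shut.
Start: joints at [-1.294, 0.332, -0.065, 1.46, 0.022, 1.35, -0.088], TCP at [0.185, 0.597, 0.231] pointing down, gripper open.
Joint ranges: [-2.6, 2.6], [-0.5, 2.12], [-1.47, 1.34], [0.16, 2.42], [-1.27, 4.41], [0.06, 2.06], [-2.6, 2.6]. Speed limits (rad/s): [2.22, 2.22, 2.79, 2.79, 3.14, 3.14, 3.14].

### API

Orientations are given as a unit quaternion [x, y, z, w].
In Python, from workcell import get_obs, camera, camera_info, hand_in gives the robot as it stands.
- The arm moves only by the tool move_arm, never from a script. Its argument "motion" is text: rows parted by semicolons, each of 4 numbers parted by spaces: the shift along the world's x, y, z in m, then the turn about the world's z in rad. In form: tx ty tz spin; .... A call has 1 to 10 rows; each row is the pose to reach, as a shift and turn from the pose commanded when the call began; what a row does not reach only later rows make up. A row lasts 1/8 s, in which the tool goes at most 62.5 mm and 10.7 degrees, less where a joint would pass 70% of its speed; a pose out of reach is approached as far as the arm can. A call with a gripper value outside its range is refused whole. "grip" is the opening, from 0 (shut) to 1 (fully open), set as the call begins (left out, the last holds). The fingers move at their own pace and stop on an object; "force" is the grip in N (left out, the last holds). Time passes only in rows, so rows that repeat a pose let the fingers close. It gives the time, the measured TCP pose, the force and the opening at its end, in the units of the state.
- get_obs(): the state, without advancing time (a new reading comes with each control period).
- camera(name): name is "side" or "top" or "wrist"; returns (picture, depth): 420x560x3 uint8, red, green, blue; 420x560 float32, m along the optical axis (not along the pixel's ray), 0 where there is no reading.
- camera_info(name): a dict with "camera_matrix" (3x3 intrinsics, pixels), "k1" (the pictures are not rectified: a ray, as slopes to the right and down, at radius r is drawn at 1 + k1 r^2 times it, then the intrinsics apply), "eye" and "attitude" of the camera in the world. Camera axes: x right, y up, looking along -z (the intrinsics and any distortion apply to the point x, -y, -z); pixel columns grow to the right and rows downward; lengths in m; the calibration is good to about 2 mm. A picture is of the moment at which its call begins: read the wrist's pose just before it. camera_info takes no time and is no camera call; for the wrist camera it gives the pose at the moment of the call.
- hand_in(): hands the job in, once; it reports no verdict.
The state is a dict: "clock": time; "joint_pos": joint angles; "joint_velocities": joint speeds; "tau": joint torques, N m; "position": TCP position; "ee_rot": TCP orientation; "ft_force": force on the tool from outside, world axes, zero at the start; "torque": the same for the moment, N m; "grip_width": opening from 0.0 (shut) to 1.0 (fully open).
Only numpy, scipy, OpenCV 4.12 (cv2) and the standard library are available. Lean on these libraries where they do the work, as an engineer would, in place of code of your own. Each camera call takes 0.05 s, during which the arm holds its last target.

### The job

A covered culture dish has been left on the sample-port hatch of the slide reader. Push it along the surface to the left, off the hatch, until it rests flat and wholly on the reader's flat deck; then press the ribbed front lip of the hatch down once with the fingertips and let it spring up by itself. Stand clear and watch for a good second that it stays open; only push and press: nothing is lifted or carried, the raised hatch is not pushed down again, and the things round the reader stay where they are.

Things in the scene. Friction and masses are not known exactly. Their poses are not given: they have to be found in the camera images.
- reader: White bench-top slide reader, fixed; 180 mm deep (x), 210 mm wide (y), top face 85 mm above the table. Origin: centre of its underside; x to its rear, y to its left, z up; its front roughly faces the robot. The front 45 mm of the top is a raked panel with display and keys. The hatch (part of the reader) covers x -42 to +50, y -90 to -14 mm of the top, level with the deck, 1 to 2 mm gap.
- hatch (a joint): Spring hinge of the hatch, rad. 0: shut, latched. Negative: pressed in, stop at -0.125 (lip 9 mm down). 1.2: sprung open, standing at 70 degrees. Push-push latch: lip pressed at least 7.5 mm (to -0.10 or lower) and let go, the hatch rises to 1.2 within 1 s and stays (it follows a finger that leaves slowly); pressed less, it may stay latched. Takes 3 to 5 N at the lip. Pushed down again it latches.
- hatch_lip (a point): Press point: on top of the hatch's front lip, amid four dark ribs, 18 mm behind the hatch's front edge, 74 mm in front of the hinge line (which runs along the hatch's rear edge, reader x +50 mm, parallel to reader y, 82 mm above the table). Moves with the hatch.
- deck_rest (a point): Fixed point in the middle of the flat deck left of the hatch, on its surface (reader x 0, y +36 mm, z 85 mm). The deck spans reader x -44 to +62, y -12 to +99 mm; a low rim, 3 mm high and 4 mm wide, runs along its rear and left sides; in front it ends at the raked panel, on the right it meets the hatch without a step.
- dish: Round clear culture dish with its lid on, pink inside, 60 mm across, 15 mm high, about 20 g, standing upright on the hatch at the start. Origin: centre of its underside, z up.
- tally: Grey hand tally counter, 46 mm across, 21 mm high, on the table at the right of the reader. Origin: centre of its underside. Bystander.
- counting_slide: Counting-chamber slide, 75 x 34 x 8 mm, lying on the table at the right of the reader. Origin: centre of its underside. Bystander.
- cup: Small empty clear beaker, 45 mm across, 59 mm high, on the table behind the reader. Origin: centre of its underside. Bystander.
- tube: Capped 50 ml tube, 34 mm across, 113 mm high, standing on the table behind the reader. Origin: centre of its underside. Bystander.
Things that resemble listed ones, but are neither listed nor needed, are in the scene too. What is shaped like the dish but blue or orange is not meant.

How it is judged:
By the outcome, as a careful person would: the job done as asked, in the order asked, and still so for the second after the job is handed in, with the robot touching nothing.
It also fails if it takes over 42 s, if anything falls off the work surface, if the arm or the gripper's body presses on something with over 40 N, if the wrist force passes 120 N, or if a joint passes its speed limit or range.

## Working session

There is one attempt and no reset: what is moved stays moved. The work goes in short steps, Python scripts to look and compute and a tool call to move; the robot and the scene stay as the last step left them, time stands still between calls to the robot, and variables do not carry over. Pictures are saved under pics/ and viewed, and the job is handed in when it is done.

Besides the shell and the picture viewer there is one more tool, called after "Call:" as name(argument=value, ...), one argument or row to a line, values as JSON. move_arm: Moves the arm, as the interface text tells. Its arguments: {"type":"object","properties":{"motion":{"type":"string"},"grip":{"type":"number"},"force":{"type":"number"}},"required":["motion"]}

```bash
mkdir -p pics; ls; python3 - <<'E'
from workcell import *
import cv2,numpy as np
o=get_obs();print({k:np.round(v,3).tolist() for k,v in o.items()})
for n in("side","top"):
    p,d=camera(n);cv2.imwrite(f"pics/{n}0.png",p[:,:,::-1]);np.savez(f"{n}0.npz",p=p,d=d);print(n,camera_info(n))
E
```

```text
pics
{'clock': 0.0, 'joint_pos': [-1.294, 0.333, -0.065, 1.461, 0.022, 1.35, -0.088], 'joint_velocities': [0.0, 0.0, 0.0, 0.0, 0.0, -0.0, -0.002], 'tau': [0.0, -62.547, 0.049, -39.16, 0.016, 0.01, 0.0], 'position': [0.184, 0.597, 0.23], 'ee_rot': [-0.42, 0.569, 0.419, 0.569], 'ft_force': [-0.276, 0.831, 0.122], 'torque': [-0.034, 0.034, 0.011], 'grip_width': 0.995}
side {'camera_matrix': array([[404.31960334,   0.        , 279.36962217],
       [  0.        , 404.31960334, 214.2368928 ],
       [  0.        ,   0.        ,   1.        ]]), 'k1': -0.0982371400768752, 'eye': array([0.38825761, 0.35415891, 0.85895531]), 'attitude': array([-0.05641495,  0.27601958,  0.93999178, -0.19247339])}
top {'camera_matrix': array([[429.5407683 ,   0.        , 276.0720972 ],
       [  0.        , 429.5407683 , 216.03847166],
       [  0.        ,   0.        ,   1.        ]]), 'k1': -0.009406018742206465, 'eye': array([ 0.52608296, -0.12559556,  1.23285246]), 'attitude': array([ 0.02990125, -0.02503546, -0.70310793,  0.71001295])}
```

View pics/side0.png

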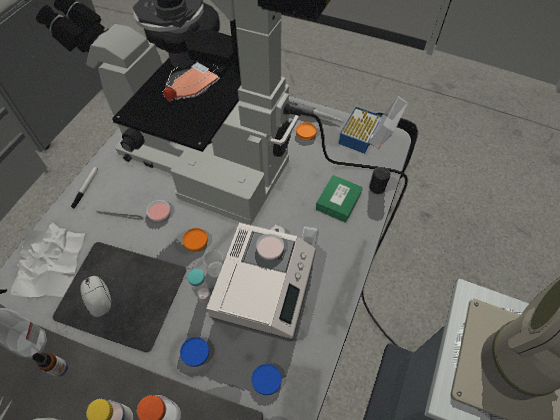

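View pics/top0.png

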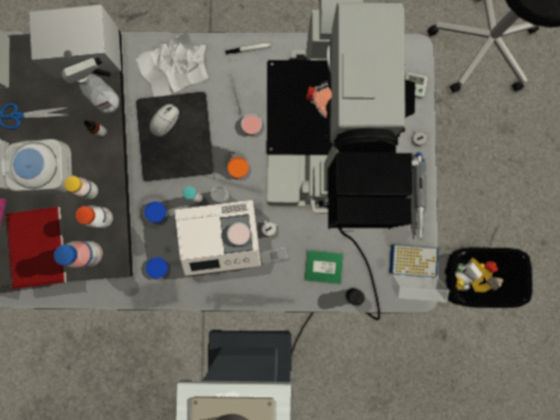

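```bash
cat > h.py <<'E'
import numpy as np,cv2
from scipy.spatial.transform import Rotation as R
from workcell import *
def rays(info,uv):
    K=info['camera_matrix'];uv=np.asarray(uv,float).reshape(-1,1,2)
    n=cv2.undistortPoints(uv,K,np.array([info['k1'],0,0,0.]),None,None).reshape(-1,2)
    return n
def pos(info,uv,depth):
    n=rays(info,uv);d=np.asarray(depth).reshape(-1)
    c=np.c_[n[:,0]*d,-n[:,1]*d,-d]
    return R.from_quat(info['attitude']).apply(c)+info['eye']
def onz(info,uv,z):
    n=rays(info,uv);c=np.c_[n[:,0],-n[:,1],-np.ones(len(n))]
    w=R.from_quat(info['attitude']).apply(c)
    return info['eye']+w*((z-info['eye'][2])/w[:,2])[:,None]
def proj(info,P):
    c=R.from_quat(info['attitude']).inv().apply(np.asarray(P,float).reshape(-1,3)-info['eye'])
    n=np.c_[c[:,0]/-c[:,2],-c[:,1]/-c[:,2]]
    r2=(n**2).sum(1);n=n*(1+info['k1']*r2)[:,None]
    K=info['camera_matrix'];return n@K[:2,:2].T+K[:2,2]
def cloud(info,d):
    v,u=np.mgrid[0:d.shape[0],0:d.shape[1]]
    return pos(info,np.c_[u.ravel(),v.ravel()],d.ravel()).reshape(*d.shape,3)
E
python3 - <<'E'
from h import *
for n in("side","top"):
    i=camera_info(n);z=np.load(f"{n}0.npz")
    print(proj(i,[[0,0,0],[0.185,0.597,0.231],[0.6,0,0]]).round())
    C=cloud(i,z['d']);
    px=[(235,236),(205,240),(150,265)] if n=="top" else [(270,246),(250,290),(120,270)]
    for u,v in px: print((u,v),C[v,u].round(3))
    img=z['p']
    s=(slice(185,285),slice(140,300)) if n=="top" else (slice(210,345),slice(180,340))
    cv2.imwrite(f"pics/{n}0c.png",cv2.resize(img[s][:,:,::-1],None,fx=5,fy=5,interpolation=cv2.INTER_CUBIC))
E
```

```text
[[512. 364.]
 [354. 697.]
 [256. 266.]]
(270, 246) [ 0.566 -0.012  0.102]
(250, 290) [0.567 0.089 0.084]
(120, 270) [0.889 0.138 0.   ]
[[232. 439.]
 [-38. 395.]
 [235. 223.]]
(235, 236) [ 0.56  -0.01   0.102]
(205, 240) [0.549 0.072 0.086]
(150, 265) [0.479 0.238 0.015]
```

```bash
python3 -c "
import cv2
for n in('side','top'):print(cv2.imread(f'pics/{n}0c.png').shape)"
```

```text
(675, 800, 3)
(500, 800, 3)
```

View pics/top0c.png

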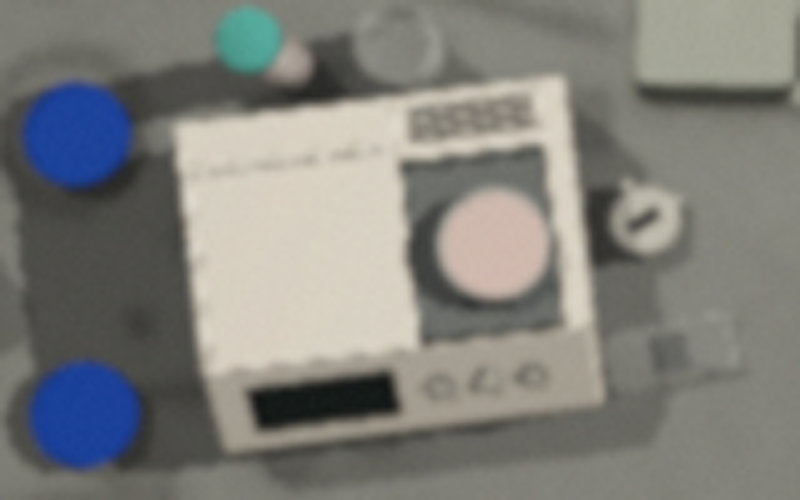

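View pics/side0c.png

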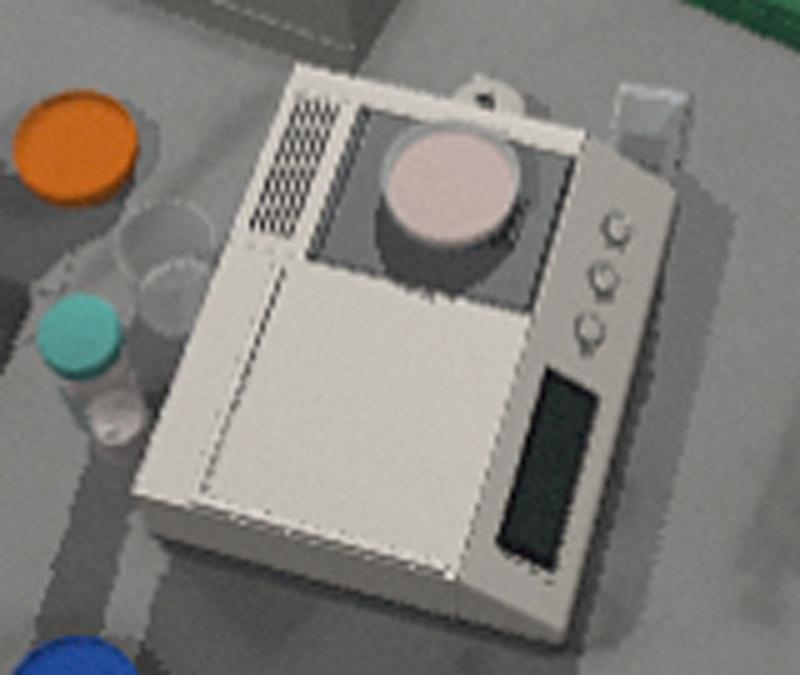

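```bash
python3 - <<'E'
from h import *
def fit(M,W):
    M=np.array(M);W=W[:,:2];a,b=M.mean(0),W.mean(0)
    U,S,V=np.linalg.svd((M-a).T@(W-b));Rm=(U@V).T
    t=b-Rm@a;print("yaw",np.arctan2(Rm[1,0],Rm[0,0]),"t",t.round(4),"res mm",((M@Rm.T+t-W)*1e3).round(1).tolist());return Rm,t
H=[(.05,-.09),(-.042,-.09),(-.042,-.014),(.05,-.014)]
T=[(.09,-.105),(.09,.105),(-.045,.105),(-.045,-.105)]
for n,off,px,pd in(("side",(180,210),[(362,108),(578,155),(530,312),(308,260),(298,65),(135,492),(455,577),(585,132)],(450,185)),
 ("top",(140,185),[(545,150),(562,328),(420,343),(403,163),(562,76),(176,125),(212,374),(587,326)],(493,244))):
    i=camera_info(n);uv=(np.array(px)+.5)/5-.5+off
    W=onz(i,uv,.085);fit(H+T,W)
    fit(H,W[:4])
    z=np.load(f"{n}0.npz");p=z['p'].astype(int)
    m=((p[...,0]-p[...,1])>14)&(p[...,0]>120)
    s=np.zeros_like(m);y0=off[1];x0=off[0];s[y0+20:y0+65,x0+60:x0+125]=m[y0+20:y0+65,x0+60:x0+125]
    nlab,l,st,ce=cv2.connectedComponentsWithStats(s.astype(np.uint8));k=1+st[1:,4].argmax();print(st[k],ce[k])
    print("dish",onz(i,ce[k],.1),onz(i,ce[k],.097), "depthz",np.median(cloud(i,z['d'])[l==k][:,2]), cloud(i,z['d'])[l==k].mean(0))
E
```

```text
yaw 0.1408578475646874 t [0.5564 0.0431] res mm [[-3.3, -0.6], [2.6, 2.0], [1.5, -0.1], [-3.2, -2.0], [2.4, -1.0], [1.1, 1.4], [-1.4, 1.6], [0.2, -1.3]]
yaw 0.14659475679829057 t [0.5567 0.0433] res mm [[-2.5, -0.2], [3.4, 2.0], [1.9, -0.2], [-2.9, -1.6]]
[258 237  25  21 391] [269.67263427 246.54219949]
dish [[ 0.56668413 -0.01130632  0.1       ]] [[ 0.56738942 -0.01275093  0.097     ]] depthz 0.0993799060904319 [ 0.56546391 -0.00896954  0.10519057]
yaw 0.1335721490672308 t [0.5557 0.0396] res mm [[-1.4, 0.6], [2.6, -1.2], [1.2, -1.5], [-3.8, -0.2], [0.3, -0.4], [0.7, 0.4], [-0.0, 5.4], [0.4, -3.1]]
yaw 0.11038698219995774 t [0.5572 0.0404] res mm [[-1.8, -0.0], [1.9, 0.3], [2.3, 0.3], [-2.4, -0.6]]
[229 224  20  20 313] [238.61022364 233.5942492 ]
dish [[ 0.56685494 -0.01896767  0.1       ]] [[ 0.56696291 -0.0186853   0.097     ]] depthz 0.10011455628229693 [ 0.56671784 -0.01928987  0.10365015]
```

```bash
python3 - <<'E'
from h import *
o=get_obs();print(R.from_quat(o['ee_rot']).as_matrix().round(3))
p,d=camera("wrist");cv2.imwrite("pics/w0.png",p[:,:,::-1]);i=camera_info("wrist");print(i, R.from_quat(i['attitude']).as_matrix().round(2))
E
```

```text
[[-0.    -0.955  0.295]
 [-0.001  0.295  0.955]
 [-1.    -0.    -0.001]]
{'camera_matrix': array([[294.02697331,   0.        , 277.67599715],
       [  0.        , 294.02697331, 211.40303045],
       [  0.        ,   0.        ,   1.        ]]), 'k1': -0.05957253260868568, 'eye': array([0.11519395, 0.61818928, 0.37500802]), 'attitude': array([-0.11774061, -0.0863031 ,  0.5875246 ,  0.7959295 ])} [[ 0.29 -0.91 -0.28]
 [ 0.96  0.28  0.09]
 [-0.   -0.29  0.96]]
```

View pics/w0.png

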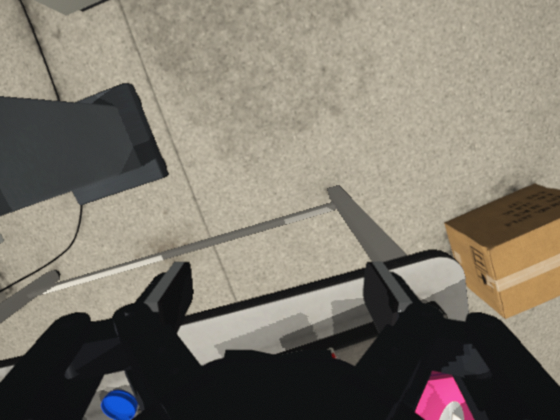

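Call:
move_arm(
  motion="0.03 -0.051 0.01 -0.113; 0.06 -0.102 0.02 -0.227; 0.09 -0.153 0.02 -0.34; 0.12 -0.204 0.02 -0.453; 0.15 -0.255 0.02 -0.567; 0.18 -0.306 0.02 -0.68; 0.21 -0.357 0.02 -0.794; 0.24 -0.408 0.02 -0.907; 0.27 -0.459 0.02 -1.02; 0.3 -0.51 0.02 -1.134",
  grip=0.4,
)

```text
clock: 1.4
position: [0.4851, 0.0854, 0.2514]
ee_rot: [-0.047, 0.705, 0.047, 0.706]
ft_force: [0.8, 1.1, -0.0]
grip_width: 0.397
```

Call:
move_arm(
  motion="0.03 -0.051 0 0; 0.06 -0.102 0 0; 0.089 -0.153 0 0; 0.089 -0.153 0 0",
)

```text
clock: 1.9
position: [0.574, -0.0709, 0.2507]
ee_rot: [-0.047, 0.706, 0.045, 0.705]
ft_force: [-1.3, 1.2, -0.3]
grip_width: 0.403
```

```bash
python3 - <<'E'
from h import *
o=get_obs();print(o['position'],R.from_quat(o['ee_rot']).as_matrix().round(3),o['ft_force'])
i=camera_info("wrist");p,d=camera("wrist");cv2.imwrite("pics/w1.png",p[:,:,::-1]);np.savez("w1.npz",p=p,d=d,**{k:np.array(v) for k,v in i.items()})
E
```

```text
[ 0.57399838 -0.0709447   0.25074352] [[-0.001 -0.13   0.992]
 [-0.003  0.992  0.13 ]
 [-1.    -0.003 -0.001]] [-1.29586084  1.19527688 -0.33062553]
```

View pics/w1.png

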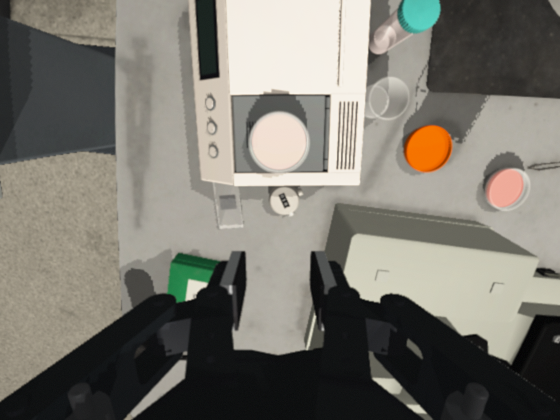

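```bash
python3 - <<'E'
from h import *
z=np.load("w1.npz");i={k:z[k] for k in('camera_matrix','eye','attitude')};i['k1']=float(z['k1'])
C=cloud(i,z['d'])
for u,v in[(278,140),(260,60),(270,180),(240,185),(332,212),(350,290),(430,250),(240,120),(320,120),(282,200),(350,60)]:print((u,v),C[v,u].round(4))
uv=[(325,94),(327,173),(236,174),(232,95),(360,185),(235,185)]
M=np.array([(.05,-.014),(.05,-.09),(-.042,-.09),(-.042,-.014),(.09,-.105),(-.045,-.105)])
W=onz(i,uv,.085)[:,:2]
a,b=M.mean(0),W.mean(0);U,S,V=np.linalg.svd((M-a).T@(W-b));Rm=(U@V).T;t=b-Rm@a
print(np.arctan2(Rm[1,0],Rm[0,0]),t,((M@Rm.T+t-W)*1e3).round(1).tolist())
p=z['p'].astype(int);m=((p[...,0]-p[...,1])>14)&(p[...,0]>120);s=np.zeros_like(m);s[100:175,238:322]=m[100:175,238:322]
n,l,st,ce=cv2.connectedComponentsWithStats(s.astype(np.uint8));k=1+st[1:,4].argmax();print(st[k],ce[k],onz(i,ce[k],.1),onz(i,ce[k],.097))
D=onz(i,ce[k],.099)[0,:2];print("dish reader",(D-t)@Rm)
# obstacles
w=C[...,2];vis=z['d']>0
for nm in("top0","side0"):
    q=np.load(nm+".npz");c=cloud(camera_info(nm[:-1]),q['d']);ok=(c[...,2]>.11)&(q['d']>0)&(abs(c[...,0]-.574)<.16)&(c[...,1]<.0)&(c[...,1]>-.2)
    P=c[ok];print(nm,len(P));
    if len(P):print(P[:,0].min(),P[:,1].max(),P[P[:,1].argmax()],P[P[:,0].argmin()],np.percentile(P[:,2],[0,50,100]))
E
```

```text
(278, 140) [ 0.5677 -0.0146  0.1018]
(260, 60) [0.5408 0.0573 0.0867]
(270, 180) [ 0.5648 -0.0578  0.0863]
(240, 185) [ 0.5336 -0.0675  0.0856]
(332, 212) [ 0.6563 -0.1077  0.0021]
(350, 290) [ 0.6001 -0.0544  0.2985]
(430, 250) [ 0.7357 -0.1006  0.1239]
(240, 120) [ 0.5275 -0.0008  0.0882]
(320, 120) [0.6069 0.0097 0.0885]
(282, 200) [ 0.5835 -0.0944  0.0226]
(350, 60) [0.6266 0.069  0.0872]
0.1453398031232439 [0.55765878 0.04065102] [[1.0, -1.0], [-3.7, 1.5], [1.0, 1.9], [1.3, -1.4], [0.3, 0.5], [0.1, -1.4]]
[ 252  115   54   55 2331] [278.48391248 141.73401973] [[ 0.56839864 -0.01631419  0.1       ]] [[ 0.56842964 -0.01649779  0.097     ]]
dish reader [ 0.0023778 -0.0579821]
top0 1298
0.6448746498103998 -0.09299319668965467 [ 0.67378868 -0.0929932   0.11240535] [ 0.64487465 -0.19893207  0.21097475] [0.1103492  0.12348569 0.22440813]
side0 2472
0.623031369176866 -0.08760258178891145 [ 0.69334115 -0.08760258  0.11232925] [ 0.62303137 -0.1989807   0.20571676] [0.11001438 0.12470335 0.28504608]
```

```bash
python3 - <<'E'
from h import *
z=np.load("w1.npz");i={k:z[k] for k in('camera_matrix','eye','attitude')};i['k1']=float(z['k1'])
C=cloud(i,z['d'])
P=C[245:330,190:370].reshape(-1,3);T=np.array([.574,-.0709,.2507]);
c,s=np.cos(.137),np.sin(.137)
L=P-T;L=np.c_[L[:,0]*c+L[:,1]*s,-L[:,0]*s+L[:,1]*c,L[:,2]]
ok=(abs(L[:,2])<.05)&(abs(L[:,1])<.06);L=L[ok]*1e3
for a in(L[L[:,0]<0],L[L[:,0]>0]):
    print(len(a),np.percentile(a,[0,1,5,50,95,99,100],axis=0).round(1).tolist())
    for zz in range(-4,30,4):
        b=a[abs(a[:,2]-zz)<2]
        if len(b)>3:print(zz,len(b),b[:,:2].min(0).round(),b[:,:2].max(0).round())
E
```

```text
1885 [[-33.8, -11.3, 2.1], [-32.4, -10.4, 5.4], [-29.1, -7.8, 9.6], [-18.8, 7.4, 32.5], [-16.3, 12.4, 48.8], [-16.1, 13.5, 49.8], [-15.9, 14.1, 50.0]]
4 27 [-22.  -7.] [-16.  10.]
8 80 [-28. -11.] [-16.  11.]
12 116 [-30. -11.] [-16.  11.]
16 136 [-30. -10.] [-16.  11.]
20 150 [-30. -11.] [-16.  11.]
24 152 [-30. -11.] [-16.  11.]
28 168 [-30. -11.] [-16.  11.]
1971 [[17.7, -12.0, 2.7], [17.8, -10.9, 5.7], [17.9, -8.0, 9.9], [20.7, 6.8, 33.0], [31.4, 12.1, 48.9], [35.4, 13.0, 49.7], [36.7, 13.7, 50.0]]
4 22 [18. -7.] [18.  7.]
8 79 [ 18. -12.] [29. 10.]
12 124 [ 18. -11.] [31. 11.]
16 138 [ 18. -12.] [32. 11.]
20 146 [ 18. -11.] [31. 11.]
24 164 [ 18. -12.] [32. 11.]
28 167 [ 18. -12.] [31. 11.]
```

Call:
move_arm(
  motion="0 -0.004 -0.06 0; 0 -0.004 -0.1 0; 0 -0.004 -0.135 0; 0 -0.004 -0.148 0; 0 -0.004 -0.148 0",
)

```text
clock: 2.58
position: [0.5734, -0.0691, 0.1034]
ee_rot: [-0.049, 0.706, 0.049, 0.705]
ft_force: [0.5, 0.0, -0.2]
grip_width: 0.396
```

```bash
python3 - <<'E'
from h import *
o=get_obs();print(o['position'],o['ft_force'])
i=camera_info("wrist");p,d=camera("wrist");cv2.imwrite("pics/w2.png",p[:,:,::-1]);np.savez("w2.npz",p=p,d=d,**{k:np.array(v) for k,v in i.items()})
print(get_obs()['position'])
E
```

```text
[ 0.57336895 -0.06906779  0.10337536] [ 0.4861281   0.02691193 -0.18653164]
[ 0.57401708 -0.06936027  0.10434003]
```

View pics/w2.png

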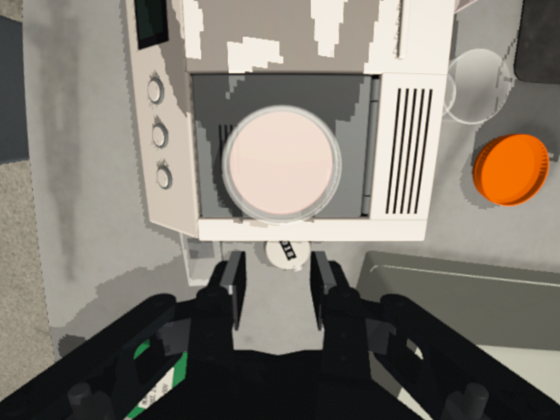

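Call:
move_arm(
  motion="0 0 -0.008 0; 0 0 -0.0155 0; 0 0 -0.0155 0; -0.0014 0.0099 -0.0155 0; -0.0028 0.0198 -0.0155 0; -0.0042 0.0297 -0.0155 0; -0.0056 0.0396 -0.0155 0; -0.007 0.0495 -0.0155 0; -0.0077 0.0545 -0.0155 0; -0.0077 0.0545 -0.0155 0",
)

```text
clock: 3.88
position: [0.5658, -0.0149, 0.0878]
ee_rot: [-0.049, 0.705, 0.049, 0.705]
ft_force: [0.3, -0.3, 0.5]
grip_width: 0.402
```

```bash
python3 - <<'E'
from h import *
o=get_obs();print(o['position'],o['ft_force'])
i=camera_info("wrist");p,d=camera("wrist");cv2.imwrite("pics/w3.png",p[:,:,::-1]);np.savez("w3.npz",p=p,d=d,**{k:np.array(v) for k,v in i.items()})
E
```

```text
[ 0.56582105 -0.01488288  0.08781812] [ 0.29627208 -0.29941641  0.47310009]
```

View pics/w3.png

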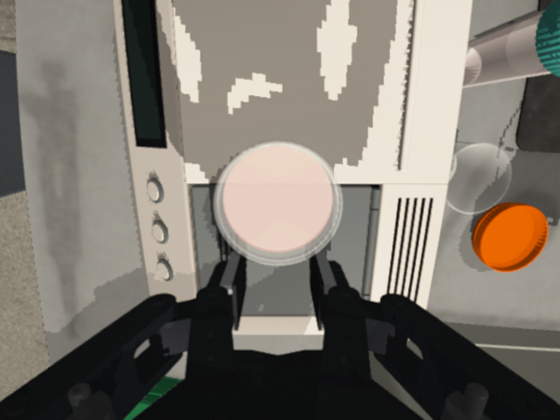

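The dish (at px 278,203) is nested between the fingers, straddling the hatch/deck seam (row 184), so I continue the push.

Call:
move_arm(
  motion="-0.0014 0.0099 0 0; -0.0028 0.0198 0 0; -0.0042 0.0297 0 0; -0.0056 0.0396 0 0; -0.007 0.0495 0 0; -0.0077 0.0545 0 0; -0.0077 0.0545 0 0",
)

```text
clock: 4.8
position: [0.5581, 0.0396, 0.0878]
ee_rot: [-0.049, 0.705, 0.049, 0.705]
ft_force: [-0.0, -0.6, -0.1]
grip_width: 0.4
```

```bash
python3 - <<'E'
from h import *
o=get_obs();print(o['position'],o['ft_force'])
i=camera_info("wrist");p,d=camera("wrist");cv2.imwrite("pics/w4.png",p[:,:,::-1]);np.savez("w4.npz",p=p,d=d,**{k:np.array(v) for k,v in i.items()})
E
```

```text
[0.55812371 0.03955149 0.08782462] [-0.02889377 -0.61752591 -0.13210709]
```

View pics/w4.png

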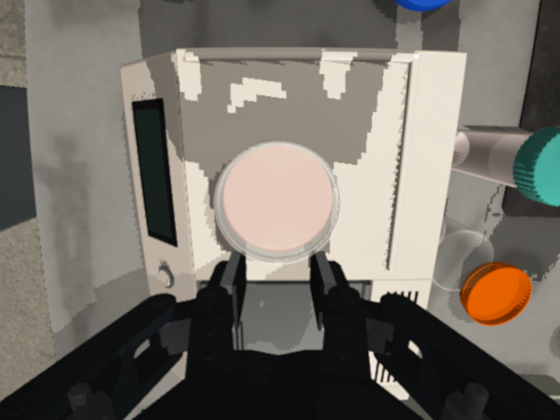

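Call:
move_arm(
  motion="0.0014 -0.0099 0 0; 0.0028 -0.0198 0 0; 0.0028 -0.0198 0.03 0; -0.006 -0.037 0.045 0; -0.0176 -0.0534 0.045 0; -0.0176 -0.0534 0.045 0; -0.0176 -0.0534 0.045 0",
)

```text
clock: 5.72
position: [0.5403, -0.014, 0.1321]
ee_rot: [-0.048, 0.706, 0.049, 0.705]
ft_force: [0.3, 0.5, -0.2]
grip_width: 0.399
```

Call:
move_arm(
  motion="0 0 0 0; 0 0 0 0; 0 0 0 0; 0 0 0 0; 0 0 0 0",
  grip=0,
  force=20,
)

```text
clock: 6.35
position: [0.5406, -0.0142, 0.1328]
ee_rot: [-0.048, 0.705, 0.048, 0.705]
ft_force: [-0.1, -0.5, -0.2]
grip_width: -0.001
```

```bash
python3 - <<'E'
from h import *
o=get_obs();print(o['position'],o['ft_force'],o['grip_width'])
i=camera_info("wrist");p,d=camera("wrist");cv2.imwrite("pics/w5.png",p[:,:,::-1]);np.savez("w5.npz",p=p,d=d,**{k:np.array(v) for k,v in i.items()})
p,d=camera("side");cv2.imwrite("pics/side1c.png",cv2.resize(p[200:350,170:345][:,:,::-1],None,fx=4,fy=4,interpolation=cv2.INTER_CUBIC))
E
```

```text
[ 0.54057932 -0.01422689  0.13284025] [-0.14511674 -0.54831462 -0.24992688] -0.0006243181052439604
```

View pics/w5.png

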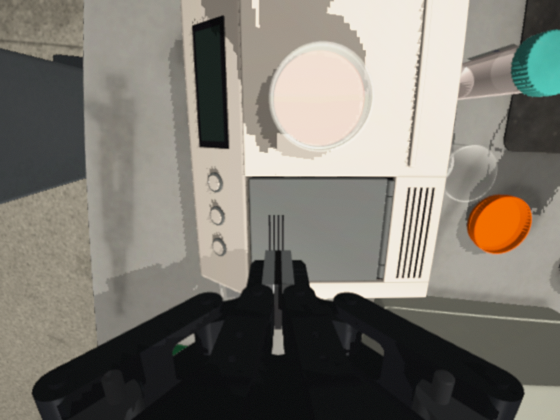

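View pics/side1c.png

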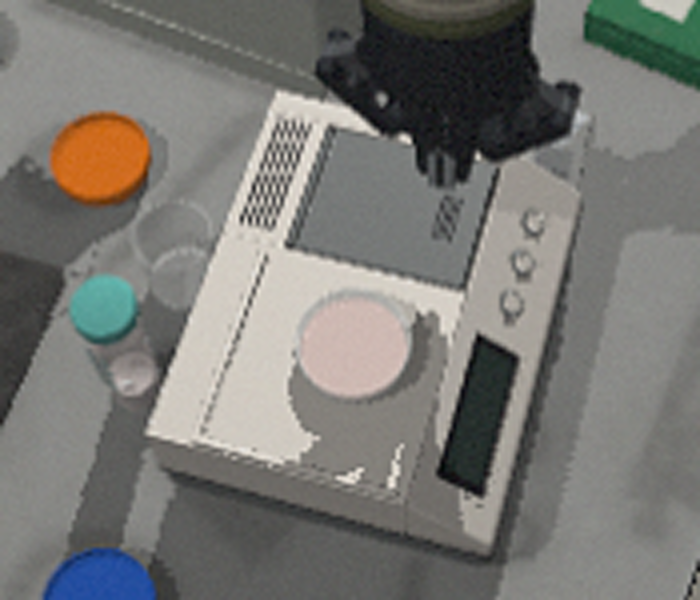

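The dish is wholly on the deck (wrist px 320,97). The closed fingertips (278,255) line up with the ribs (276,230). Next I press.

Call:
move_arm(
  motion="0 0 -0.025 0; 0 0 -0.04 0; 0 0 -0.048 0; 0 0 -0.052 0; 0 0 -0.055 0; 0 0 -0.055 0",
)

```text
clock: 7.2
position: [0.5406, -0.0143, 0.078]
ee_rot: [-0.048, 0.705, 0.048, 0.706]
ft_force: [-2.4, -0.3, 3.2]
grip_width: -0.003
```

Call:
move_arm(
  motion="0 0 -0.0015 0; 0 0 -0.0015 0",
)

```text
clock: 7.45
position: [0.5408, -0.0143, 0.0769]
ee_rot: [-0.048, 0.705, 0.048, 0.706]
ft_force: [-4.4, 0.2, 6.6]
grip_width: 0.0
```

Call:
move_arm(
  motion="0 0 -0.001 0; 0 0 -0.001 0",
)

```text
clock: 7.7
position: [0.541, -0.0143, 0.0766]
ee_rot: [-0.048, 0.705, 0.049, 0.706]
ft_force: [-7.7, 0.2, 16.8]
grip_width: 0.001
```

That is the stop, with force rising at a constant depth. Releasing up and away from the hatch.

Call:
move_arm(
  motion="0 0 0.02 0; -0.01 0 0.06 0; -0.05 -0.005 0.1 0; -0.09 -0.01 0.14 0; -0.13 -0.02 0.17 0; -0.13 -0.02 0.17 0; -0.13 -0.02 0.17 0; -0.13 -0.02 0.17 0; -0.13 -0.02 0.17 0; -0.13 -0.02 0.17 0",
)

```text
clock: 8.95
position: [0.4106, -0.0342, 0.2448]
ee_rot: [-0.049, 0.706, 0.048, 0.705]
ft_force: [0.1, 0.4, 0.7]
grip_width: -0.001
```

Call:
move_arm(
  motion="0 0 0 0; 0 0 0 0; 0 0 0 0; 0 0 0 0; 0 0 0 0; 0 0 0 0; 0 0 0 0; 0 0 0 0; 0 0 0 0; 0 0 0 0",
)

```text
clock: 10.2
position: [0.4106, -0.0343, 0.2454]
ee_rot: [-0.048, 0.705, 0.048, 0.705]
ft_force: [-0.2, 0.4, 0.1]
grip_width: -0.001
```

```bash
python3 - <<'E'
from h import *
o=get_obs();print(o['position'],o['ft_force'])
s=(slice(200,350),slice(170,345))
p,d=camera("side");C=cloud(camera_info("side"),d)
cv2.imwrite("pics/side2c.png",cv2.resize(p[s][:,:,::-1],None,fx=4,fy=4,interpolation=cv2.INTER_CUBIC))
p,d=camera("top");i=camera_info("top");cv2.imwrite("pics/top2c.png",cv2.resize(p[185:285,140:300][:,:,::-1],None,fx=5,fy=5,interpolation=cv2.INTER_CUBIC))
q=p.astype(int);m=((q[...,0]-q[...,1])>14)&(q[...,0]>120);w=np.zeros_like(m);w[200:260,175:240]=m[200:260,175:240]
n,l,st,ce=cv2.connectedComponentsWithStats(w.astype(np.uint8));k=1+st[1:,4].argmax()
D=onz(i,ce[k],.1)[0];e=D[:2]-[.557,.041];c,sn=np.cos(.14),np.sin(.14);print(st[k],D,"reader",e[0]*c+e[1]*sn,-e[0]*sn+e[1]*c)
C=cloud(i,d);E=C[...,:2]-[.557,.041];rx=E[...,0]*c+E[...,1]*sn;ry=-E[...,0]*sn+E[...,1]*c
h=(rx>-.04)&(rx<.1)&(ry>-.08)&(ry<-.02)&(C[...,2]>.095)&(C[...,2]<.19);print(h.sum(),C[...,2][h].max() if h.any() else 0)
E
```

```text
[ 0.41057633 -0.03426668  0.24535212] [-0.15268641  0.36236853  0.14179056]
[194 229  20  20 314] [0.55245703 0.0731182  0.1       ] reader -1.6644475651590718e-05 0.032437891661376034
349 0.17287134571095253
```

View pics/side2c.png

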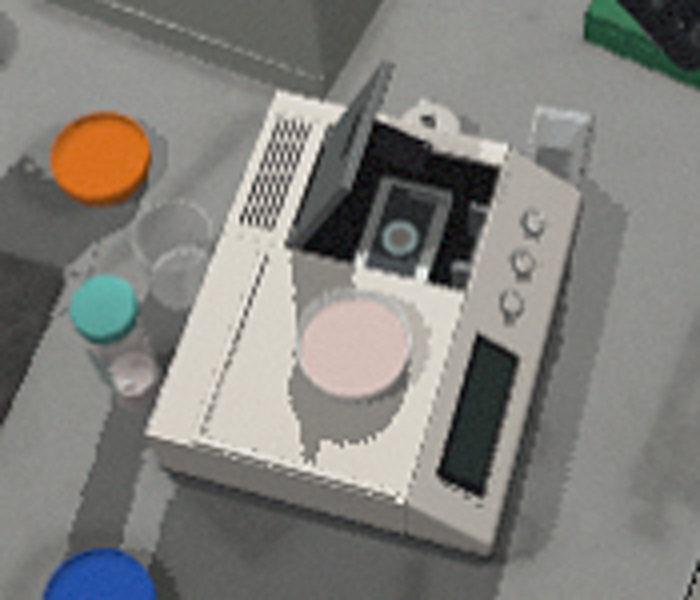

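View pics/top2c.png

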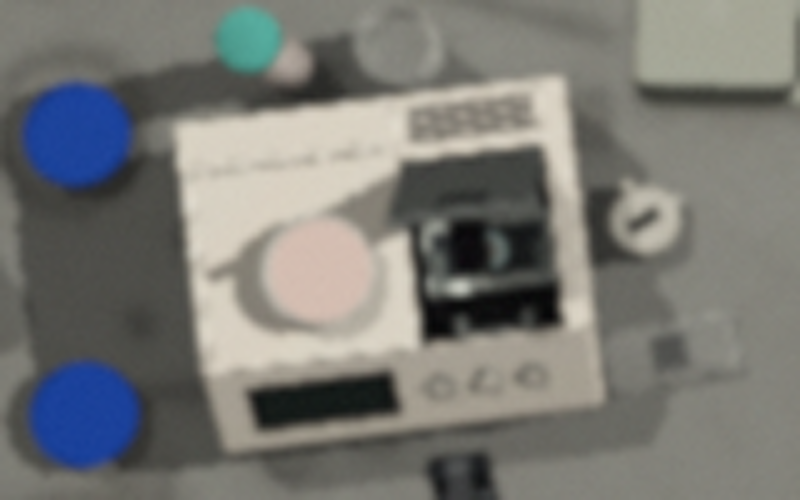

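The hatch stands open. The dish is at reader (0, +32) mm, flat on the deck, and the bystanders are where they were. It has been open for over a second, so I hand in.

```bash
python3 -c "
from workcell import *
print(hand_in())"
```

```text
the job is handed in; nothing more can be done
None
```

I pushed the dish left off the hatch onto the deck with the half-open fingers. I then pressed the ribbed lip once with closed fingertips, down to its stop (about 8.4 mm at 17 N), let go and moved clear.

- **Dish:** it lies flat at about reader (0, +32) mm. That is roughly 14 mm clear of the hatch side and 14 mm clear of the front edge.
- **Hatch:** it stands open with its top edge about 0.173 m above the table. I stood clear for over 1 s after it opened, and the pictures taken at the end of that showed it still open.
- **Bystanders:** the tally, slide, cup and tube look unmoved in the pictures.
- **Time:** about 10.3 s used at hand-in.

No check failed. The cameras disagreed by a few millimetres on the reader and dish positions, and the margins covered that.

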